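# Pour the macadamias from the carton's fold-out spout

## Task

By its tab, pull the folded spout in the end of the cardboard carton fully out while the carton stands on its wooden board, then pick the carton up and tip it so that all five nuts roll out over the spout into the largest bowl. Put the carton back flat in the middle of its board, lying along it as before, and push the spout fully shut again. Leave the nested small bowls, the jam jar and the clothes peg alone, and keep the large bowl upright where it stands.

Things in the scene. Friction and masses are not known exactly. Their poses are not given: they have to be found in the camera images.
- carton: Plain brown cardboard carton lying low and long: 160 long (its x), 60 wide (its y), 60 high, closed top with a clear film window, walls 2.5, floor 3, about 0.2 kg. Origin: centre of its underside; z up. The spout closes its whole +x end. Loose on the board; slides if pushed with over about 1 N; stiff enough to grip across its 60 mm width. Five nuts lie loose inside on its floor.
- spout (a joint): Spout angle (rad): 0 = shut, panel upright across the carton's +x end; 1.1 = out at its stop, the chute rising outward 27 degrees above level, so nuts stay in until the carton tips +x end down beyond that; by 45 degrees they roll out. Hinge along carton y at carton x=80, z=3 mm; the top swings to +x. Stays where left (friction 0.01 N m). Starts at 0 to 0.08.
- spout_tab (a point): Centre of the tip of the spout's pull tab. Spout: panel 55 wide, reaching 54 from the hinge, 3 thick, with 20 mm side cheeks folding into the carton; mid top edge a tab 18 wide, 4 thick continues it, its tip 78 from the hinge. Shut, the tab stands upright at carton x=80 to 84, reaching 21 above the carton's top; hook it from behind or pinch its sides.
- board: Fixed flat wooden board, 300 (its x) by 130 (its y) by 12 thick; origin at the centre of its underside on the steel worktop. The carton starts along it, x axes the same way.
- bowl: The largest bowl, white plastic, loose, 0.16 kg: rim 170 across, 60 high, wall 4. Origin at the centre of its underside, z up. It changes places with the small bowls.
- nut0_center (a point): Centre of a brown macadamia nut in its shell, a ball 24 across, 10 g; starts inside the carton.
- nut1_center (a point): Centre of a brown macadamia nut in its shell, a ball 24 across, 10 g; starts inside the carton.
- nut2_center (a point): Centre of a brown macadamia nut in its shell, a ball 24 across, 10 g; starts inside the carton.
- nut3_center (a point): Centre of a brown macadamia nut in its shell, a ball 24 across, 10 g; starts inside the carton.
- nut4_center (a point): Centre of a brown macadamia nut in its shell, a ball 24 across, 10 g; starts inside the carton.
- small_bowls: Bystander: the two smaller white plastic bowls nested in each other, 120 across, 54 high; origin at the centre of the underside.
- jar: Bystander: glass jam jar with steel lid, 68 across, 105 high; origin at the centre of the underside.
- clothes_peg: Bystander: orange clothes peg lying flat, 72 x 12 x 13 high; origin at the centre of the underside.

How it is judged:
On the way, in this order (a step that is already met when the one before it is completed fails the run):
1. the spout is pulled fully out while the carton stands on its board (value of joint spout above 0.95 rad and horizontal distance between carton and board below 0.045 m and z of carton in the frame of board below 0.018 m and angle between carton's own z axis and vertical below 0.08 rad and angle between the x axis of carton and the x axis of board, either way round below 0.35 rad), for 0.2 s.
2. the carton, off its board, is tipped with the spout still out (value of joint spout above 0.8 rad and angle between carton's own z axis and vertical above 0.4 rad and height (world z) of carton above 0.05 m), for 0.2 s.
3. all five nuts lie in the largest bowl (horizontal distance between each of nut0_center, nut1_center, nut2_center, nut3_center, nut4_center and bowl below 0.075 m and z of nut0_center in the frame of bowl between 0 and 0.06 m and z of nut1_center in the frame of bowl between 0 and 0.06 m and z of nut2_center in the frame of bowl between 0 and 0.06 m and z of nut3_center in the frame of bowl between 0 and 0.06 m and z of nut4_center in the frame of bowl between 0 and 0.06 m), for 0.2 s.
4. the carton is back flat on its board (horizontal distance between carton and board below 0.045 m and z of carton in the frame of board below 0.018 m and angle between carton's own z axis and vertical below 0.08 rad and angle between the x axis of carton and the x axis of board, either way round below 0.35 rad), for 0.2 s.
At the end, for the whole second after the job is handed in: Spout shut (under 0.12 rad); carton released, at rest, flat on its board (tilt under 0.08 rad, within 45 mm of its middle, 0.35 rad of its length); all five nuts in the largest bowl (below the rim, within 75 mm of its axis), which is upright (0.12 rad) and within 50 mm of its start (all of step 3 and all of step 4 and value of joint spout below 0.12 rad and linear speed of carton below 0.02 m/s and angle between bowl's own z axis and vertical below 0.12 rad and distance of bowl from where it was at the start of the episode below 0.05 m); the robot touches nothing.
It fails at once if a bystander (small bowls, jar or peg) is moved by more than 30 mm (distance of any of small_bowls, jar, clothes_peg from where it was at the start of the episode above 0.03 m).
It fails at once if the large bowl is tipped or shoved away (angle between bowl's own z axis and vertical above 0.5 rad or distance of bowl from where it was at the start of the episode above 0.08 m).
It also fails if it takes over 72 s, if anything falls off the work surface, if the arm or the gripper's body presses on something with over 40 N, if the wrist force passes 120 N, or if a joint passes its speed limit or range.

## Robot

A 6-joint arm with a two-finger parallel gripper is mounted at the origin on the work surface. World frame = base frame: x ahead of the robot, y to its left, z up, the work surface at z = 0. Lengths are in m, angles in rad, forces in N, time in s.
With the tool pointing down it reaches from about 0.35 to 0.975 m from the base axis. Payload 4.9 kg.
Tool frame: the origin (TCP) lies midway between the tips of the shut fingers; the grasp point (between the pads) lies 19 mm behind it; z points along the fingers, y is the direction in which the jaws open and shut (so a half turn about z gives the same grasp; the last joint's range is limited). The gripper opens to 85 mm and grips with 20 to 120 N. Pads are 22 mm wide; open, the fingers measure 114 mm over their backs; the gripper's body (76 mm by 85 mm) begins 54 mm behind the grasp point. The pads swing forward as they close: fully open they stand 13 mm farther back than shut.
Start: joints at [0.988, 0.053, 1.613, -0, 1.476, -0.119], TCP at [0.28, 0.559, 0.231] pointing down, gripper open.
Joint ranges: [-3.01, 3.01], [-1.01, 2.22], [0.06, 2.58], [-1.02, 4.17], [0.09, 2.62], [-3.14, 3.14]. Speed limits (rad/s): [2.57, 2.57, 3.14, 3.14, 3.14, 3.14].

## Interface

Orientations are given as a rotation vector (axis times angle).
In Python, from station import ctrl gives the robot as it stands.
- The arm moves only by the tool drive_tool, never from a script. Its argument "moves" is one flat list of numbers, 7 for each row, row after row: the turn, a rotation vector about the world's x, y, z in degrees, then the shift along the world's x, y, z in m, then the closure, from 0 (fully open) to 1 (shut). A call has exactly 5 rows; each row shifts and turns the commanded pose from where the row before left it; what a row does not reach is not made up. A row lasts 1/8 s, in which the tool goes at most 62.5 mm and 10.7 degrees, less where a joint would pass 70% of its speed; a pose out of reach is approached as far as the arm can. A call is refused whole if a number of a shift passes 0.0625 or a number of a turn 10.7, either way. A call with a gripper value outside its range is refused whole. The fingers move at their own pace and stop on an object; "newtons" is the grip in N (left out, the last holds). Time passes only in rows, so rows that do not move let the fingers close, or fill a call up. It gives the time, the measured TCP pose, the force and the opening at its end, in the units of the state.
- ctrl.get_obs(): the state, without advancing time (a new reading comes with each control period).
- ctrl.get_image(name): name is "scene" or "side" or "wrist"; returns the picture (480x640x3 uint8, red, green, blue); there is no depth.
- ctrl.get_calibration(name): a dict with "fx", "fy", "cx", "cy" (pixels), "rvec" (rotation vector, rad) and "tvec" (3), from world to camera coordinates, as OpenCV has them; the wrist camera has in their place "T_tool_cam" (4x4, takes a point from camera to tool coordinates, whose origin is the TCP and whose axes are the flange's). Camera axes: x right, y down, z forward; pixel columns grow to the right and rows downward; lengths in m; the calibration is good to about 2 mm. A picture is of the moment at which its call begins: read the wrist's pose just before it. get_calibration takes no time and is no camera call.
- ctrl.finish_job(): hands the job in, once; it reports no verdict.
The state is a dict: "t": time; "q": joint angles; "dq": joint speeds; "effort": joint torques, N m; "tool_pos": TCP position; "tool_rot": TCP orientation; "contact_force": force on the tool from outside, world axes, zero at the start; "wrist_torque": the same for the moment, N m; "opening": finger opening in m.
Only numpy, scipy, OpenCV 4.12 (cv2) and the standard library are available. Lean on these libraries where they do the work, as an engineer would, in place of code of your own. Each camera call takes 0.05 s, during which the arm holds its last target.

## Working session

There is one attempt and no reset: what is moved stays moved. The work goes in short steps, Python scripts to look and compute and a tool call to move; the robot and the scene stay as the last step left them, time stands still between calls to the robot, and variables do not carry over. Pictures are saved under pics/ and viewed, and the job is handed in when it is done.

Besides the shell and the picture viewer there is one more tool, called after "Emit:" as a command line: name --argument value ..., lists and objects as JSON in quotes. drive_tool: Moves the arm, as the interface text tells. Its arguments: {"type":"object","properties":{"moves":{"type":"array","items":{"type":"number"}},"newtons":{"type":"number"}},"required":["moves"]}

```bash
ls; mkdir -p pics
python3 - <<'E'
from station import ctrl
import cv2,numpy as np
o=ctrl.get_obs();print(o)
for n in("scene","side","wrist"):
    im=ctrl.get_image(n);cv2.imwrite(f"pics/{n}0.png",im[:,:,::-1]);print(n,ctrl.get_calibration(n))
E
```

```text
pics
{'t': 0.0, 'q': array([ 9.87964346e-01,  5.33884669e-02,  1.61428696e+00,  2.17627818e-06,
        1.47600561e+00, -1.18976851e-01]), 'dq': array([ 0.0008555 ,  0.00088608, -0.00083381,  0.00070717, -0.00035507,
       -0.00041213]), 'effort': array([-1.84864402e-04, -3.93715024e+01, -3.70163620e+01, -1.52499656e-04,
        7.28278115e-03, -5.42493879e-06]), 'tool_pos': array([0.279266  , 0.55844311, 0.23004763]), 'tool_rot': array([-0.72194183, -3.05677479,  0.00307866]), 'contact_force': array([-0.59445231, -1.3034952 , -1.28298021]), 'wrist_torque': array([ 0.0004431 ,  0.02218853, -0.03985477]), 'opening': 0.08555172922116953}
scene {'fx': 474.51062323393694, 'fy': 474.51062323393694, 'cx': 323.09053962651166, 'cy': 240.31195743138292, 'rvec': array([ 1.92883943,  1.65492155, -0.62847155]), 'tvec': array([ 0.03195104, -0.40396072,  1.27907521])}
side {'fx': 552.6120183112607, 'fy': 552.6120183112607, 'cx': 325.5890800623171, 'cy': 232.95757179377105, 'rvec': array([ 2.14720905, -0.673756  ,  0.3596994 ]), 'tvec': array([-0.5626324 ,  0.19932272,  0.87680013])}
wrist {'fx': 364.4355462322222, 'fy': 364.4355462322222, 'cx': 323.06583981877793, 'cy': 239.0400444600297, 'T_tool_cam': array([[ 4.85405450e-04, -9.60572569e-01, -2.78028963e-01,
         7.05310538e-02],
       [ 9.99999836e-01,  3.81682706e-04,  4.27190863e-04,
         4.18005308e-04],
       [-3.04228977e-04, -2.78029125e-01,  9.60572597e-01,
        -1.42200539e-01],
       [ 0.00000000e+00,  0.00000000e+00,  0.00000000e+00,
         1.00000000e+00]])}
```

View pics/scene0.png

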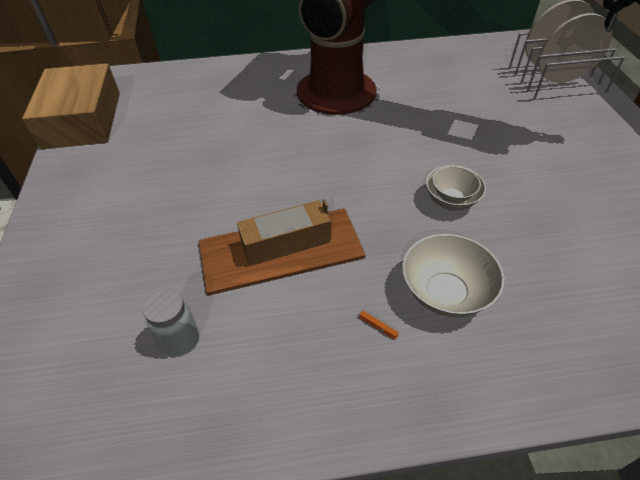

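View pics/side0.png

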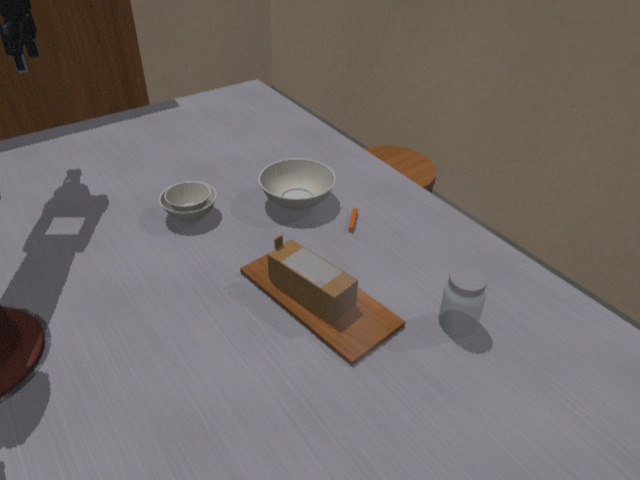

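View pics/wrist0.png

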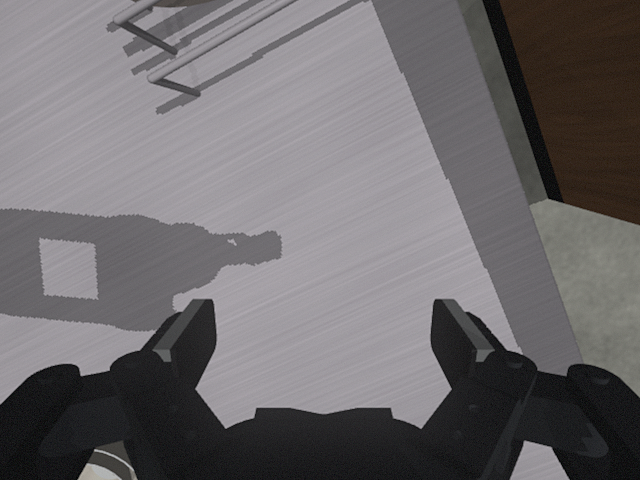

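The scene view shows the board at about (199–364, 210–293), with the carton on it and its tab at (325,205). The bowl is at (453,275), the small bowls at (455,187), the jar at (170,320) and the peg at (378,325). The carton's +x points roughly to world +y. Next I'll measure these positions.

```bash
cat > h.py <<'E'
import numpy as np,cv2
from station import ctrl
from scipy.spatial.transform import Rotation as R
def cam(n):
    c=ctrl.get_calibration(n);K=np.array([[c['fx'],0,c['cx']],[0,c['fy'],c['cy']],[0,0,1]])
    if n=='wrist':
        o=ctrl.get_obs();T=np.eye(4);T[:3,:3]=R.from_rotvec(o['tool_rot']).as_matrix();T[:3,3]=o['tool_pos']
        W=T@c['T_tool_cam'];Rm=W[:3,:3].T;return K,Rm,-Rm@W[:3,3]
    return K,R.from_rotvec(c['rvec']).as_matrix(),np.array(c['tvec'])
def ray(C,uv):
    K,Rm,t=C;d=Rm.T@np.linalg.inv(K)@np.array([uv[0],uv[1],1.]);return -Rm.T@t,d
def pl(C,uv,z):
    o,d=ray(C,uv);return o+d*(z-o[2])/d[2]
def pr(C,P):
    K,Rm,t=C;p=K@(Rm@np.asarray(P)+t);return p[:2]/p[2]
def tri(Ca,a,Cb,b):
    o1,d1=ray(Ca,a);o2,d2=ray(Cb,b)
    s=np.linalg.lstsq(np.c_[d1,-d2],o2-o1,rcond=None)[0]
    p,q=o1+s[0]*d1,o2+s[1]*d2;return (p+q)/2,np.linalg.norm(p-q)
E
python3 - <<'E'
from h import *
im={n:cv2.imread(f'pics/{n}0.png') for n in('scene','side')}
for n in im:
    C=cam(n);hsv=cv2.cvtColor(im[n],cv2.COLOR_BGR2HSV);h,s,v=cv2.split(hsv)
    m=((h>3)&(h<22)&(s>110)&(v>60)).astype(np.uint8)*255
    m=cv2.morphologyEx(m,cv2.MORPH_CLOSE,np.ones((3,3)))
    cs,_=cv2.findContours(m,cv2.RETR_EXTERNAL,cv2.CHAIN_APPROX_NONE)
    for c in cs:
        if cv2.contourArea(c)>80:
            x=cv2.boundingRect(c);print(n,x,cv2.contourArea(c),cv2.approxPolyDP(c,4,True)[:,0].tolist() )
    # bowls: bright low sat, not blue-ish
    b,g,r=[im[n][...,i].astype(int) for i in range(3)]
    m=((r-b>3)&(r>90)&(s<60)).astype(np.uint8)*255
    m=cv2.morphologyEx(m,cv2.MORPH_OPEN,np.ones((3,3)))
    cs,_=cv2.findContours(m,cv2.RETR_EXTERNAL,cv2.CHAIN_APPROX_NONE)
    for c in cs:
        if cv2.contourArea(c)>600:print('w',n,cv2.boundingRect(c),cv2.contourArea(c))
for n in im:
    x={'scene':(190,150,330,210),'side':(150,150,330,210)}[n]
    a,b,w,hh=x;cv2.imwrite(f'pics/c_{n}.png',cv2.resize(im[n][b:b+hh,a:a+w],None,fx=2.4,fy=2.4,interpolation=cv2.INTER_CUBIC))
E
```

```text
scene (359, 311, 39, 28) 308.5 [[359, 314], [392, 338], [397, 336], [367, 313]]
scene (199, 200, 166, 94) 7890.0 [[364, 253], [345, 210], [325, 212], [324, 200], [304, 204], [313, 223], [261, 239], [252, 218], [238, 222], [238, 232], [199, 240], [208, 293], [358, 259]]
scene (364, 75, 12, 20) 112.0 [[365, 75], [365, 89], [374, 94]]
scene (0, 41, 113, 106) 5430.5 [[101, 41], [0, 45], [0, 52], [75, 45], [76, 64], [44, 68], [22, 116], [31, 132], [54, 146], [96, 142], [63, 122], [61, 115], [74, 114], [104, 134], [95, 109], [112, 77], [108, 63], [85, 64], [75, 48]]
scene (109, 0, 30, 41) 604.5 [[138, 0], [128, 3], [109, 40], [133, 38]]
w scene (529, 439, 105, 34) 1930.0
w scene (402, 234, 88, 80) 5258.0
w scene (255, 206, 57, 33) 1056.0
w scene (427, 165, 54, 33) 949.5
side (28, 332, 15, 35) 120.5 [[41, 332], [29, 366], [40, 348]]
side (241, 236, 164, 125) 6240.5 [[241, 268], [350, 360], [403, 325], [358, 289], [363, 315], [350, 327], [343, 326], [344, 317], [331, 322], [331, 310], [324, 305], [326, 295], [335, 296], [338, 285], [333, 281], [319, 288], [281, 264], [301, 246], [291, 240], [282, 244], [280, 236], [275, 250]]
side (349, 208, 9, 24) 86.5 [[355, 208], [351, 231]]
side (365, 145, 71, 44) 1410.5 [[365, 148], [428, 188], [433, 181], [433, 163], [416, 151]]
side (0, 0, 149, 140) 13941.0 [[0, 41], [0, 139], [53, 126], [52, 114], [57, 120], [60, 116], [57, 124], [108, 113], [112, 102], [119, 110], [126, 109], [121, 64], [128, 66], [134, 102], [148, 103], [129, 0], [115, 0], [114, 11], [108, 0], [33, 0], [40, 55], [29, 61], [34, 68], [25, 74], [15, 72]]
w side (166, 182, 50, 24) 800.5
w side (260, 160, 74, 37) 1936.0
w side (433, 159, 71, 75) 1788.0
```

Run:
```python
import cv2
im=cv2.imread('pics/scene0.png');cv2.imwrite('pics/cc1.png',cv2.resize(im[185:305,190:375],None,fx=4.3,fy=4.3,interpolation=cv2.INTER_CUBIC))
im=cv2.imread('pics/side0.png');cv2.imwrite('pics/cc2.png',cv2.resize(im[225:360,235:410],None,fx=4.3,fy=4.3,interpolation=cv2.INTER_CUBIC))
```

```text
(no output)
```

View pics/cc1.png

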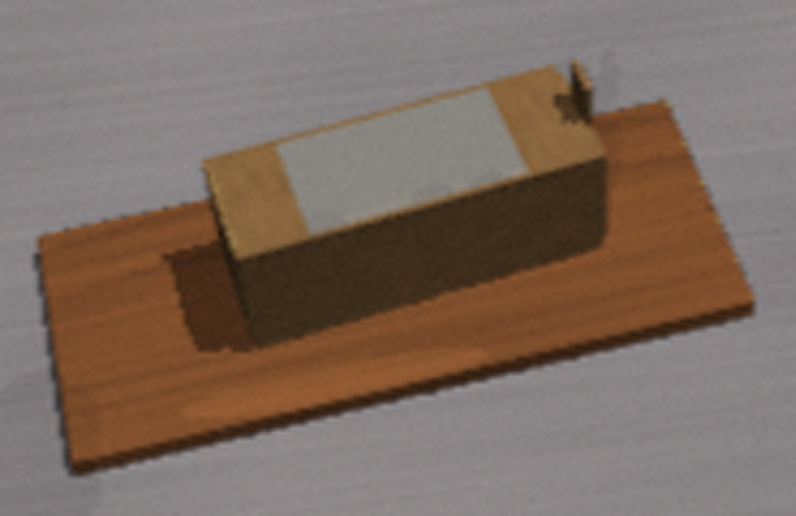

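View pics/cc2.png

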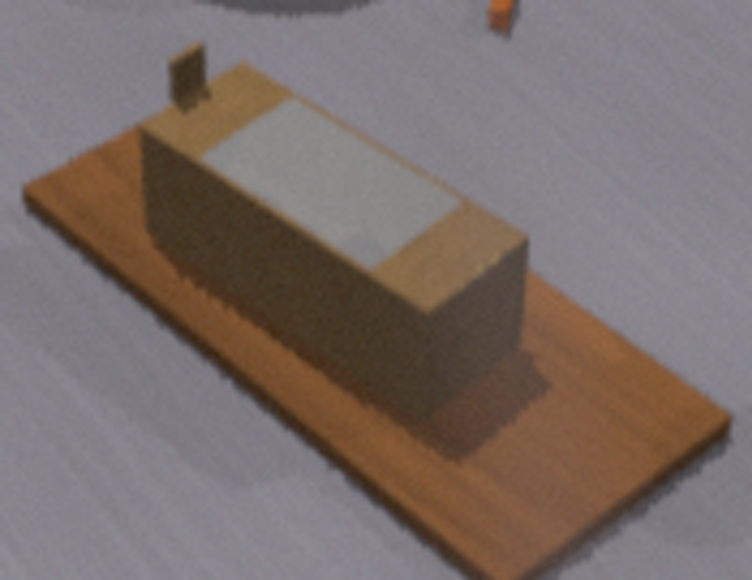

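Both crops show the carton corners and tab clearly, and the spout is nearly shut. The carton sits aligned and near the board's middle.

Run:
```python
from h import *
S=cam('scene');D=cam('side')
f=lambda p:(p[0]/4.3+190-.5*0,p[1]/4.3+185)
g=lambda p:(p[0]/4.3+235,p[1]/4.3+225)
def rep(name,P):
    P=np.array(P);print(name,P.round(4).tolist(),'c',P.mean(0).round(4))
    return P
B=rep('board',[pl(S,f(p),.012) for p in [(40,237),(665,103),(752,302),(75,462)]])
v=(B[1]+B[2]-B[0]-B[3]);print('yaw',np.degrees(np.arctan2(v[1],v[0])),np.linalg.norm(v)/2)
for nm,C,k,pts in(('S',S,f,[(204,160),(552,66),(605,157),(240,258)]),('D',D,g,[(428,314),(142,130),(243,64),(527,238)])):
    P=rep('carton'+nm,[pl(C,k(p),.072) for p in pts]);v=(P[1]+P[2]-P[0]-P[3]);print('yaw',np.degrees(np.arctan2(v[1],v[0])),np.linalg.norm(v)/2,np.linalg.norm(P[2]-P[1]))
print('tab',tri(S,f((582,72)),D,g((187,50))))
print('tab mid at z.093',pl(S,f((582,72)),.093),pl(D,g((187,50)),.093))
for n,(a,b,w,h) in dict(scene=(395,155,115,165),side=(155,150,190,80)).items():
    im=cv2.imread(f'pics/{n}0.png')[b:b+h,a:a+w];cv2.imwrite(f'pics/b_{n}.png',cv2.resize(im,None,fx=3.6 if n=='scene' else 4.2,fy=3.6 if n=='scene' else 4.2,interpolation=cv2.INTER_CUBIC))
print('peg',pl(S,(378,325),.01),'jar',pl(S,(163,304),.105),)
```

```text
board [[0.4932, -0.3485, 0.012], [0.4552, -0.0551, 0.012], [0.5809, -0.039, 0.012], [0.6199, -0.3315, 0.012]] c [ 0.5373 -0.1935  0.012 ]
yaw 97.48516019114497 0.2954259401688552
cartonS [[0.5149, -0.2663, 0.072], [0.4824, -0.112, 0.072], [0.5404, -0.0975, 0.072], [0.5722, -0.2534, 0.072]] c [ 0.5275 -0.1823  0.072 ]
yaw 101.69879924062111 0.15845190379063462 0.05982443140808116
cartonD [[0.5128, -0.2725, 0.072], [0.4788, -0.1186, 0.072], [0.5371, -0.1048, 0.072], [0.5701, -0.2601, 0.072]] c [ 0.5247 -0.189   0.072 ]
yaw 102.22029796039205 0.15818323648342386 0.05995680828262807
tab (array([ 0.50943539, -0.10335559,  0.09185437]), np.float64(0.002774956296950546))
tab mid at z.093 [ 0.50924664 -0.10240106  0.093     ] [ 0.50881321 -0.10646091  0.093     ]
peg [ 0.73000821 -0.04743078  0.01      ] jar [ 0.69807937 -0.37874852  0.105     ]
```

View pics/b_scene.png

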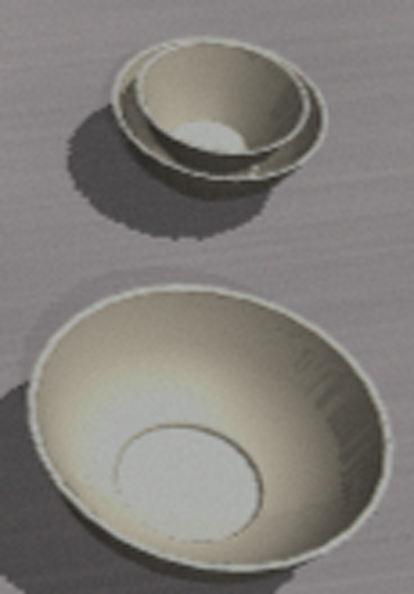

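View pics/b_side.png

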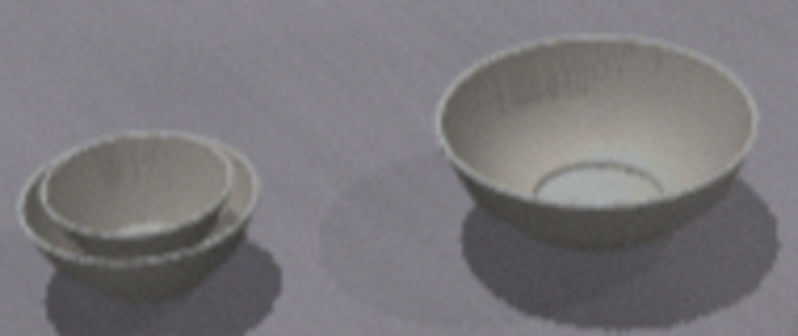

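Run:
```python
from h import *
S=cam('scene');D=cam('side')
f=lambda p:(p[0]/3.6+395,p[1]/3.6+155)
g=lambda p:(p[0]/4.2+155,p[1]/4.2+150)
def circ(P):
    P=np.array(P)[:,:2];A=np.c_[2*P,np.ones(len(P))];s=np.linalg.lstsq(A,(P**2).sum(1),rcond=None)[0];return s[:2].round(4),np.sqrt(s[2]+s[0]**2+s[1]**2).round(4)
for z in(.06,):
  print(circ([pl(S,f(p),z) for p in[(28,395),(391,460),(170,286),(250,573),(60,497),(330,345)]]))
  print(circ([pl(D,g(p),z) for p in[(437,125),(758,120),(600,36),(600,209),(480,175),(715,180),(490,62),(705,62)]]))
z=.052
print('small',circ([pl(S,f(p),z) for p in[(110,95),(327,120),(200,40),(230,181),(140,150),(300,75)]]))
```

```text
(array([0.6773, 0.0886]), np.float64(0.0838))
(array([0.6742, 0.0848]), np.float64(0.0829))
small (array([0.463 , 0.1689]), np.float64(0.0585))
```

Emit:
drive_tool --moves '[0, 0, -3.5, 0.0157, -0.0459, -0.003, 0.5, 0, 0, -3.5, 0.0157, -0.0459, -0.003, 1, 0, 0, -3.5, 0.0157, -0.0459, -0.003, 1, 0, 0, -3.4, 0.0157, -0.0459, -0.003, 1, 0, 0, -3.4, 0.0157, -0.0459, -0.003, 1]' --newtons 30

```text
t: 0.78
tool_pos: [0.3582, 0.3279, 0.2159]
tool_rot: [1.176, 2.913, -0.0]
contact_force: [0.3, 0.9, 0.8]
opening: -0.0001
```

Emit:
drive_tool --moves '[0, 0, -3.5, 0.0157, -0.0459, -0.003, 1, 0, 0, -3.5, 0.0157, -0.0459, -0.003, 1, 0, 0, -3.5, 0.0157, -0.0459, -0.003, 1, 0, 0, -3.4, 0.0157, -0.0459, -0.003, 1, 0, 0, -3.4, 0.0157, -0.0459, -0.003, 1]'

```text
t: 1.4
tool_pos: [0.4367, 0.0984, 0.2011]
tool_rot: [1.601, 2.703, 0.0]
contact_force: [0.7, -0.5, 0.8]
opening: 0.0
```

Emit:
drive_tool --moves '[0, 0, -3.5, 0.0157, -0.0459, -0.003, 1, 0, 0, -3.5, 0.0157, -0.0459, -0.003, 1, 0, 0, -3.5, 0.0157, -0.0459, -0.003, 1, 0, 0, -3.4, 0.0157, -0.0459, -0.003, 1, 0, 0, -3.4, 0.0157, -0.0459, -0.003, 1]'

```text
t: 2.02
tool_pos: [0.5152, -0.1311, 0.1859]
tool_rot: [-1.99, -2.431, -0.0]
contact_force: [0.7, 0.3, 0.3]
opening: 0.0001
```

Run:
```python
from h import *
C=cam('wrist');cv2.imwrite('pics/w1.png',ctrl.get_image('wrist')[:,:,::-1])
o=ctrl.get_obs();print(o['q'],o['tool_pos']);np.save('q1.npy',np.r_[o['q'],o['tool_pos'],o['tool_rot']])
```

```text
[-0.3949532  -0.13504243  1.87216066 -0.0034402   1.40266929 -0.58849896] [ 0.51621719 -0.13582698  0.18566789]
```

View pics/w1.png

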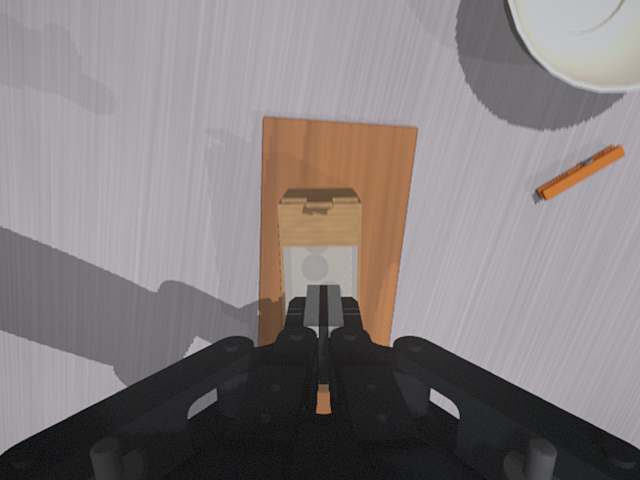

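The wrist view shows the carton's end edge from (278,204) to (361,204), the tab at (319,200), and the shut fingertips at (323,300).

```bash
python3 - <<'E'
from h import *
C=cam('wrist')
for n,uv,z in[('cl',(278,204),.072),('cr',(361,204),.072),('tipL',(306,199),.093),('tipR',(331,199),.093),('bl',(263,117),.012),('br',(418,127),.012)]:print(n,pl(C,uv,z).round(4))
E
python3 - <<'E'
import cv2
im=cv2.imread('pics/w1.png');cv2.imwrite('pics/w1c.png',cv2.resize(im[170:320,240:400],None,fx=4.5,fy=4,interpolation=cv2.INTER_CUBIC))
E
```

```text
cl [ 0.4808 -0.12    0.072 ]
cr [ 0.5387 -0.1086  0.072 ]
tipL [ 0.4999 -0.1087  0.093 ]
tipR [ 0.5159 -0.1056  0.093 ]
bl [ 0.452  -0.0635  0.012 ]
br [ 0.579  -0.0465  0.012 ]
```

View pics/w1c.png

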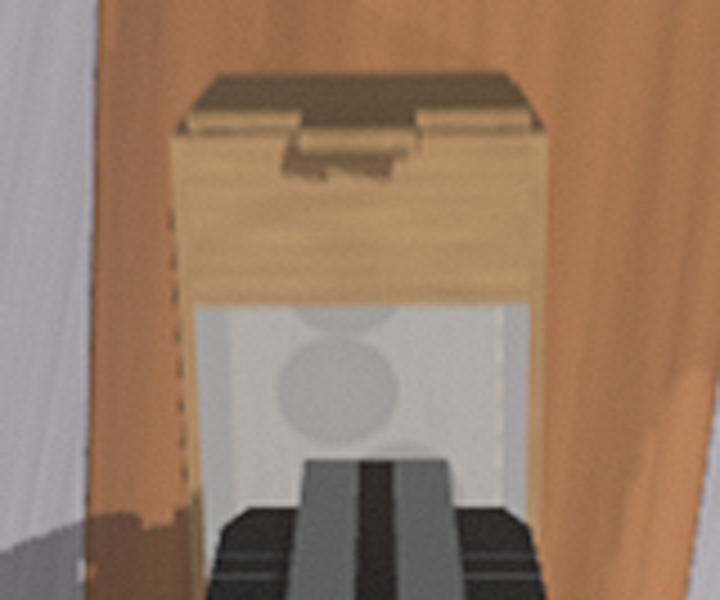

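Emit:
drive_tool --moves '[0, 0, 0, 0, 0, -0.03, 1, 0, 0, 0, 0, 0, -0.03, 1, 0, 0, 0, 0, 0, -0.025, 1, 0, 0, 0, 0, 0, -0.015, 1, 0, 0, 0, 0, 0, -0.006, 1]'

```text
t: 2.7
tool_pos: [0.5146, -0.1292, 0.0794]
tool_rot: [-1.986, -2.432, 0.001]
contact_force: [0.7, -1.0, 0.2]
opening: 0.0
```

Emit:
drive_tool --moves '[0, 0, 0, -0.0019, 0.0088, 0.002, 1, 0, 0, 0, -0.0021, 0.0098, -0.001, 1, 0, 0, 0, -0.0021, 0.0098, -0.002, 1, 0, 0, 0, -0.0019, 0.0088, -0.004, 1, 0, 0, 0, -0.0017, 0.0078, -0.005, 1]'

```text
t: 3.32
tool_pos: [0.5053, -0.0838, 0.0702]
tool_rot: [1.987, 2.433, 0.0]
contact_force: [-0.4, 0.1, 0.7]
opening: 0.0001
```

```bash
python3 - <<'E'
from h import *
cv2.imwrite('pics/w2.png',ctrl.get_image('wrist')[:,:,::-1]);cv2.imwrite('pics/s2.png',ctrl.get_image('side')[:,:,::-1][180:380,200:440])
E
python3 -c "
import cv2
a=cv2.imread('pics/s2.png');cv2.imwrite('pics/s2b.png',cv2.resize(a,None,fx=3,fy=3))"
```

```text
(no output)
```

View pics/w2.png

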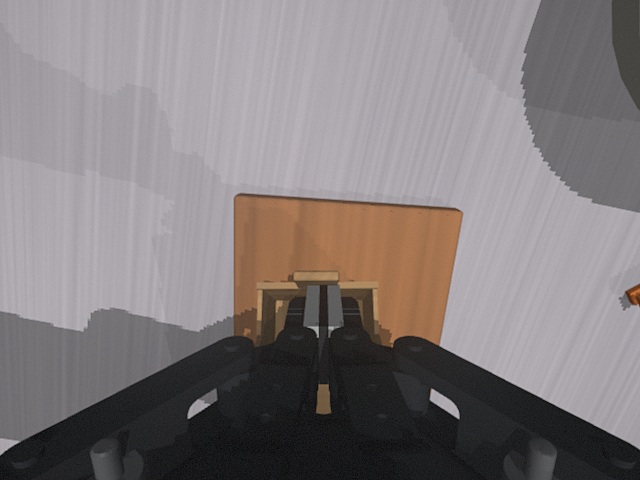

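View pics/s2b.png

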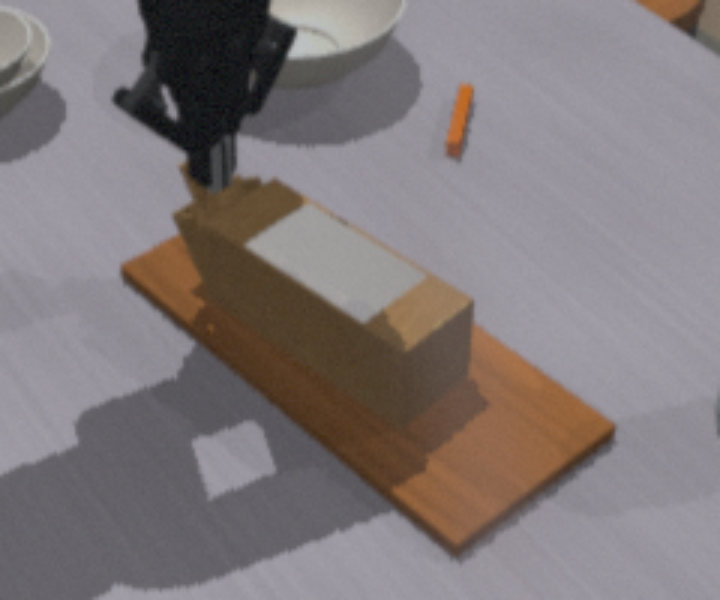

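The spout is about half out and the fingers are centred on the tab. I'll continue along the arc.

Emit:
drive_tool --moves '[0, 0, 0, -0.0017, 0.0078, -0.006, 1, 0, 0, 0, -0.0015, 0.0068, -0.008, 1, 0, 0, 0, -0.001, 0.0049, -0.006, 1, 0, 0, 0, -0.0006, 0.0029, -0.005, 1, 0, 0, 0, -0.0004, 0.002, -0.003, 1]'

```text
t: 4.05
tool_pos: [0.5003, -0.0603, 0.0422]
tool_rot: [1.986, 2.433, -0.001]
contact_force: [-0.4, -1.1, 3.5]
opening: 0.0004
```

Run:
```python
from h import *
o=ctrl.get_obs();print(o['contact_force'],o['tool_pos'])
a=ctrl.get_image('side')[:,:,::-1];cv2.imwrite('pics/s3.png',cv2.resize(a[180:380,200:440],None,fx=3,fy=3))
```

```text
[-0.44458281 -1.09060024  3.51580688] [ 0.50029505 -0.06030985  0.04221322]
```

View pics/s3.png

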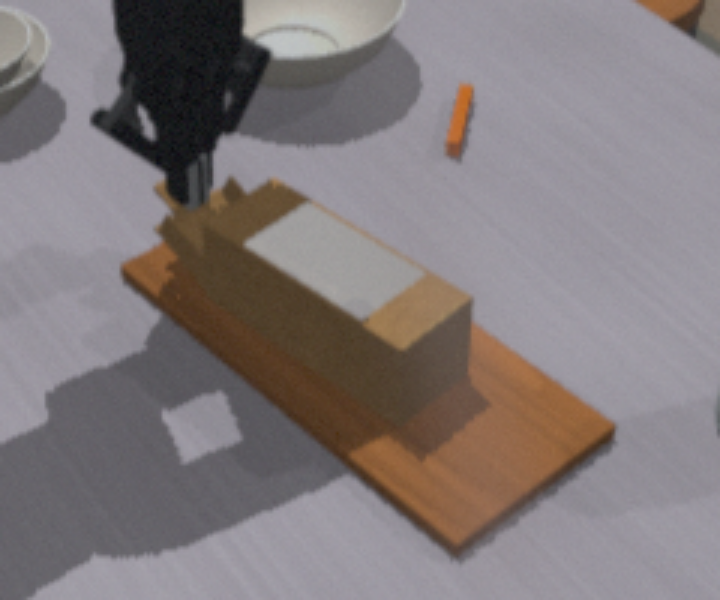

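Emit:
drive_tool --moves '[0, 0, 0, 0, 0, 0.04, 1, 0, 0, 0, 0, 0, 0.05, 1, 0, 0, 0, 0.005, -0.022, 0.05, 0.5, 0, 0, 0, 0.011, -0.053, 0.02, 0, 0, 0, 0, 0.01, -0.053, 0, 0]'

```text
t: 4.72
tool_pos: [0.528, -0.19, 0.206]
tool_rot: [1.982, 2.429, 0.003]
contact_force: [0.4, -0.3, -0.9]
opening: 0.0543
```

Run:
```python
from h import *
o=ctrl.get_obs();print(o['contact_force'],o['tool_pos'])
a=ctrl.get_image('side')[:,:,::-1];cv2.imwrite('pics/s4.png',cv2.resize(a[180:380,200:440],None,fx=3,fy=3))
a=ctrl.get_image('scene')[:,:,::-1];cv2.imwrite('pics/c4.png',cv2.resize(a[165:310,180:390],None,fx=3.5,fy=3.5))
cv2.imwrite('pics/w4.png',ctrl.get_image('wrist')[:,:,::-1])
```

```text
[ 0.36471566 -0.28465932 -0.85558333] [ 0.52801469 -0.19003074  0.20595616]
```

View pics/s4.png

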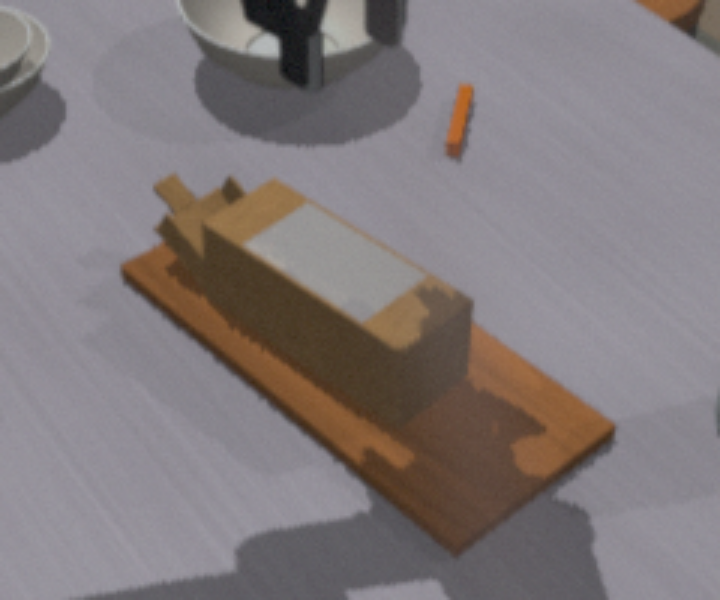

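View pics/c4.png

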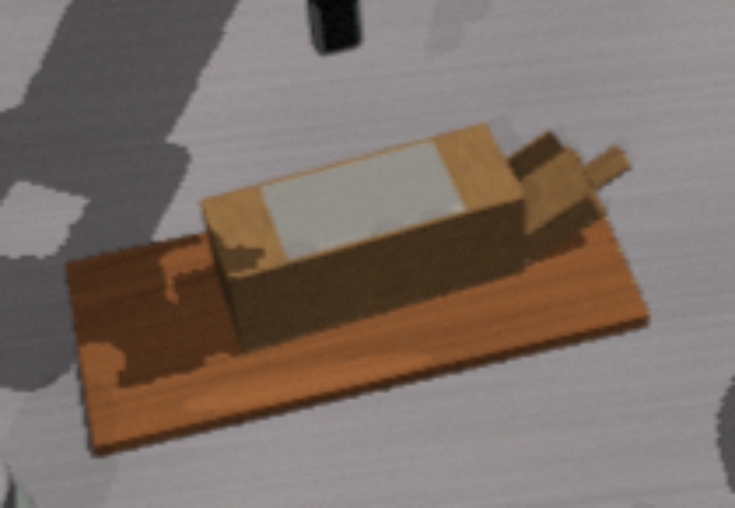

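View pics/w4.png

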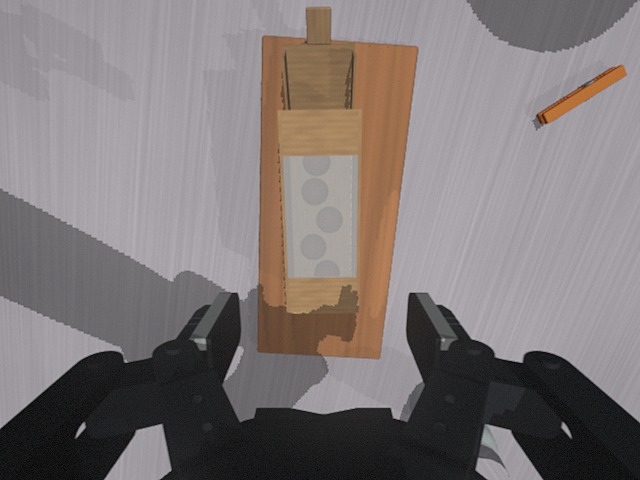

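Run:
```python
from h import *
S=cam('scene');D=cam('side')
f=lambda p:(p[0]/3.5+180,p[1]/3.5+165)
g=lambda p:(p[0]/3+200,p[1]/3+180)
print('tip',tri(S,f((622,153)),D,g((163,183))))
for nm,C,k,pts in(('S',S,f,[(203,200),(490,124),(525,200),(232,274)]),('D',D,g,[(403,349),(205,224),(275,181),(472,300)])):
    P=np.array([pl(C,k(p),.072) for p in pts]);v=(P[1]+P[2]-P[0]-P[3]);print(P.mean(0),'yaw',np.degrees(np.arctan2(v[1],v[0])),np.linalg.norm(v)/2)
C=cam('wrist')
P=np.array([pl(C,p,.072) for p in[(286,313),(278,110),(361,110),(357,313)]]);v=(P[1]+P[2]-P[0]-P[3]);print(P.mean(0),'yaw',np.degrees(np.arctan2(v[1],v[0])),np.linalg.norm(v)/2)
print(ctrl.get_obs()['opening'],R.from_rotvec(ctrl.get_obs()['tool_rot']).as_matrix().round(3))
```

```text
tip (array([ 0.49348253, -0.0381028 ,  0.04637945]), np.float64(0.0036971469654313205))
[ 0.52700796 -0.18141793  0.072     ] yaw 100.66597236416102 0.1576435356449018
[ 0.52547857 -0.18801858  0.072     ] yaw 102.66304041438815 0.15614686309216685
[ 0.52334144 -0.18296844  0.072     ] yaw 101.79330881523755 0.15862385729029685
0.07584040410676185 [[-0.196  0.981  0.   ]
 [ 0.981  0.196  0.   ]
 [ 0.     0.    -1.   ]]
```

The spout is at its stop (tab tip z ≈ 46 mm), and all five nuts show through the window. Next I'll descend and grip the carton.

Emit:
drive_tool --moves '[0, 0, 0, -0.003, 0.005, -0.04, 0, 0, 0, 0, 0, 0, -0.05, 0, 0, 0, 0, 0, 0, -0.045, 0, 0, 0, 0, 0, 0, -0.03, 0, 0, 0, 0, 0, 0, -0.017, 0]'

```text
t: 5.5
tool_pos: [0.5218, -0.1814, 0.0181]
tool_rot: [-1.984, -2.431, 0.001]
contact_force: [0.5, -0.1, 0.8]
opening: 0.0858
```

Emit:
drive_tool --moves '[0, 0, 0, 0, 0, 0, 0.5, 0, 0, 0, 0, 0, 0, 1, 0, 0, 0, 0, 0, 0, 1, 0, 0, 0, 0, 0, 0, 1, 0, 0, 0, 0, 0, 0, 1]' --newtons 25

```text
t: 6.12
tool_pos: [0.5237, -0.1833, 0.0212]
tool_rot: [1.986, 2.432, 0.001]
contact_force: [-0.1, 1.3, 2.8]
opening: 0.0599
```

Emit:
drive_tool --moves '[0, 0, 0, 0, 0, 0.01, 1, 0, 0, 0, 0, 0, 0.03, 1, 0, 0, 0, 0, 0, 0.05, 1, 0, 0, 0, 0.02, 0.015, 0.05, 1, 0, 0, 0, 0.03, 0.02, 0.05, 1]'

```text
t: 6.75
tool_pos: [0.5729, -0.1481, 0.2121]
tool_rot: [1.989, 2.432, -0.0]
contact_force: [1.0, -0.3, -3.0]
opening: 0.0596
```

Emit:
drive_tool --moves '[0, 0, 0, 0.03, 0.025, 0, 1, 0, 0, 0, 0.03, 0.025, 0, 1, 0, 0, 0, 0.03, 0.025, 0, 1, 0, 0, 0, 0.025, 0.025, 0, 1, 0, 0, 0, 0.01, 0.015, 0, 1]'

```text
t: 7.38
tool_pos: [0.6987, -0.0319, 0.2099]
tool_rot: [-1.985, -2.434, 0.001]
contact_force: [-0.6, 0.4, -2.9]
opening: 0.0597
```

Run:
```python
from h import *
o=ctrl.get_obs();print(o['q'].round(3),o['contact_force'],o['tool_pos'])
a=ctrl.get_image('side')[:,:,::-1];cv2.imwrite('pics/s5.png',a)
a=ctrl.get_image('scene')[:,:,::-1];cv2.imwrite('pics/c5.png',a)
```

```text
[-0.152  0.237  1.445 -0.     1.46  -0.354] [-0.59419391  0.38025456 -2.91409076] [ 0.69872199 -0.03192614  0.20994079]
```

View pics/s5.png

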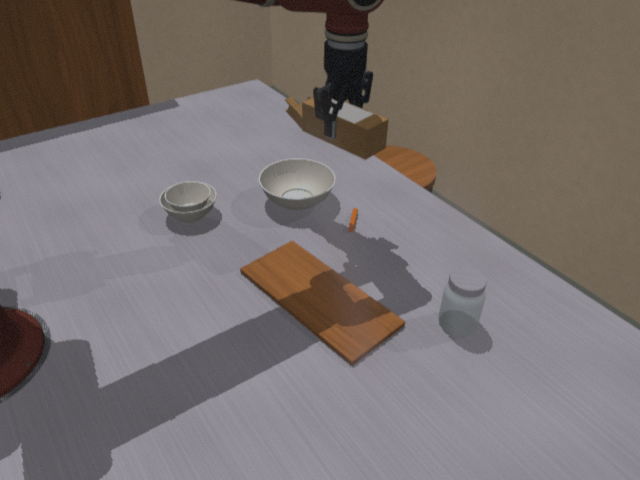

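View pics/c5.png

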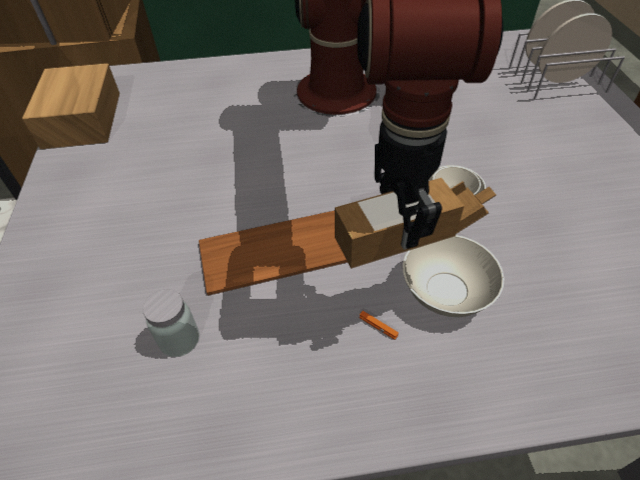

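Emit:
drive_tool --moves '[-5.9, -1.2, 0, 0, 0, 0, 1, -5.9, -1.2, 0, 0, 0, 0, 1, -5.9, -1.2, 0, 0, 0, 0, 1, -5.9, -1.2, 0, 0, 0, 0, 1, -1, -0.2, 0, 0, 0, 0, 1]'

```text
t: 8.1
tool_pos: [0.6968, -0.0329, 0.2094]
tool_rot: [1.756, 2.152, -0.393]
contact_force: [-0.1, 0.5, -2.4]
opening: 0.0599
```

Emit:
drive_tool --moves '[0, 0, 0, 0, 0, 0, 1, 0, 0, 0, 0, 0, 0, 1, 0, 0, 0, 0, 0, 0, 1, 0, 0, 0, 0, 0, 0, 1, 0, 0, 0, 0, 0, 0, 1]'

```text
t: 8.72
tool_pos: [0.6982, -0.0333, 0.2103]
tool_rot: [1.756, 2.15, -0.391]
contact_force: [-0.4, -0.7, -2.4]
opening: 0.06
```

Run:
```python
from h import *
o=ctrl.get_obs();print(o['q'].round(3),o['contact_force'],o['tool_pos']);M=R.from_rotvec(o['tool_rot']).as_matrix();print(M.round(3))
x,z=M[:,0],-M[:,2]
for n,a in(('lip',(.128,.018)),('tab',(.150,.029))):print(n,o['tool_pos']+x*a[0]+z*a[1])
a=ctrl.get_image('side')[:,:,::-1];cv2.imwrite('pics/s6.png',a[:300])
```

```text
[ 0.013  0.21   1.521 -0.442  1.347 -0.102] [-0.40325761 -0.72787115 -2.43571301] [ 0.69822437 -0.03328724  0.21033422]
[[-0.181  0.98   0.084]
 [ 0.887  0.2   -0.416]
 [-0.424 -0.    -0.906]]
lip [0.67356362 0.0877776  0.17234536]
tab [0.66865763 0.11187186 0.17297591]
```

View pics/s6.png

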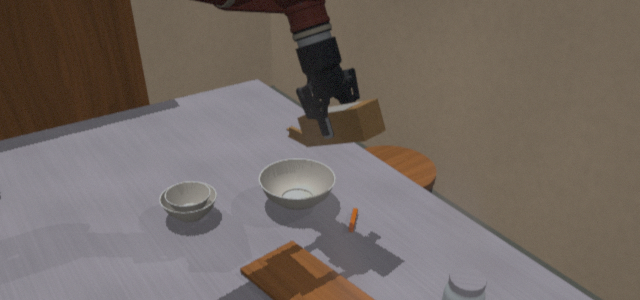

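Emit:
drive_tool --moves '[0, 0, 0, 0.003, -0.004, -0.02, 1, 0, 0, 0, 0.002, -0.003, -0.02, 1, -3, -0.6, 0, 0, 0, -0.01, 1, -3, -0.6, 0, 0, 0, 0, 1, -3, -0.6, 0, 0, 0, 0, 1]'

```text
t: 9.4
tool_pos: [0.7022, -0.0404, 0.1573]
tool_rot: [1.664, 2.04, -0.519]
contact_force: [0.3, 0.4, -2.8]
opening: 0.0598
```

Emit:
drive_tool --moves '[-2, -0.4, 0, 0, 0, 0, 1, -2, -0.4, 0, 0, 0, 0, 1, -2, -0.4, 0, 0, 0, 0, 1, 0, 0, 0, 0, 0, 0, 1, 0, 0, 0, 0, 0, 0, 1]'

```text
t: 10.02
tool_pos: [0.703, -0.0403, 0.1593]
tool_rot: [1.602, 1.963, -0.591]
contact_force: [-0.1, 0.7, -1.1]
opening: 0.0596
```

Run:
```python
from h import *
o=ctrl.get_obs();print(o['q'].round(3),o['contact_force'],o['tool_pos']);M=R.from_rotvec(o['tool_rot']).as_matrix();print(np.degrees(np.arccos(-M[2,2])))
x,z=M[:,0],-M[:,2]
for n,a in(('lip',(.128,.018)),('tab',(.150,.029)),('bot',(.08,-.009))):print(n,o['tool_pos']+x*a[0]+z*a[1])
for n in('side','scene'):
    a=ctrl.get_image(n)[:,:,::-1];cv2.imwrite(f'pics/{n}7.png',cv2.resize(a[60:230,220:420] if n=='side' else a[120:340,320:560],None,fx=3,fy=3))
```

```text
[ 0.094  0.295  1.58  -0.739  1.274  0.12 ] [-0.10398434  0.74867417 -1.12397591] [ 0.70295925 -0.04028443  0.15927844]
40.3574194059764
lip [0.68101187 0.06668202 0.09010844]
tab [0.67623155 0.09008637 0.08424457]
bot [0.69182418 0.01371336 0.10061629]
```

View pics/side7.png

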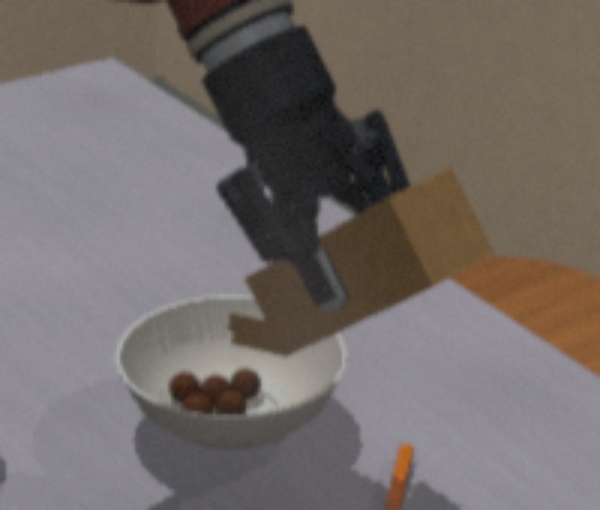

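View pics/scene7.png

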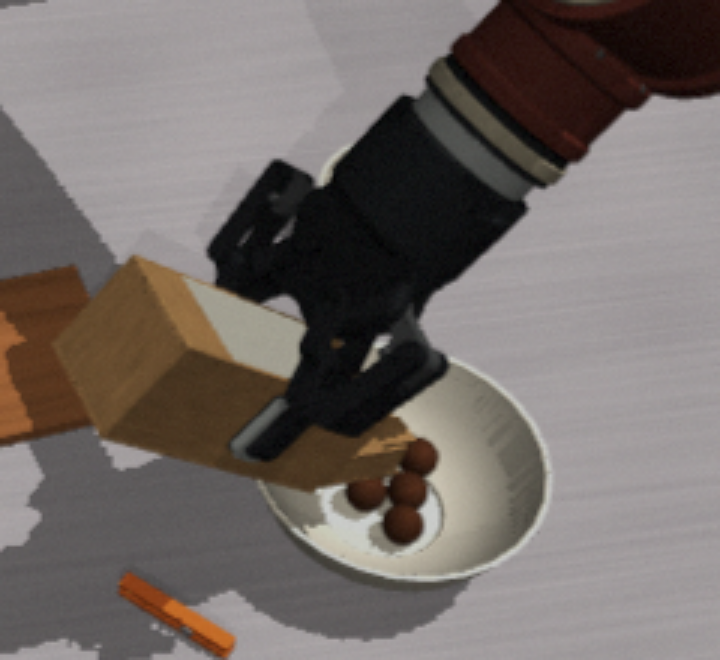

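All five nuts are in the bowl. Next I'll raise the carton, level it and return it.

Emit:
drive_tool --moves '[0, 0, 0, 0, 0, 0.03, 1, 9.9, 2, 0, 0, 0, 0.03, 1, 9.9, 2, 0, 0, 0, 0.01, 1, 9.9, 2, 0, 0, 0, 0, 1, 9.9, 2, 0, 0, 0, 0, 1]'

```text
t: 10.75
tool_pos: [0.7044, -0.0406, 0.2358]
tool_rot: [1.983, 2.433, 0.01]
contact_force: [0.2, -0.2, -3.3]
opening: 0.0595
```

Emit:
drive_tool --moves '[0, 0, -1, -0.035, -0.031, 0, 1, 0, 0, -1, -0.035, -0.031, 0, 1, 0, 0, -1, -0.035, -0.031, 0, 1, 0, 0, -1, -0.035, -0.031, 0, 1, 0, 0, 0, -0.031, -0.029, -0.02, 1]'

```text
t: 11.38
tool_pos: [0.5327, -0.1956, 0.2157]
tool_rot: [2.063, 2.357, 0.001]
contact_force: [-0.2, 0.2, -2.7]
opening: 0.0597
```

Run:
```python
from h import *
o=ctrl.get_obs();print(o['q'].round(3),o['contact_force'],o['tool_pos']);M=R.from_rotvec(o['tool_rot']).as_matrix();print(M.round(3))
for n in('side','scene'):
    a=ctrl.get_image(n)[:,:,::-1];cv2.imwrite(f'pics/{n}8.png',a)
```

```text
[-0.482 -0.08   1.77  -0.002  1.442 -0.615] [-0.18113949  0.16583833 -2.69782468] [ 0.53270658 -0.19556166  0.21567148]
[[-0.132  0.991  0.007]
 [ 0.991  0.132 -0.006]
 [-0.007  0.007 -1.   ]]
```

View pics/side8.png

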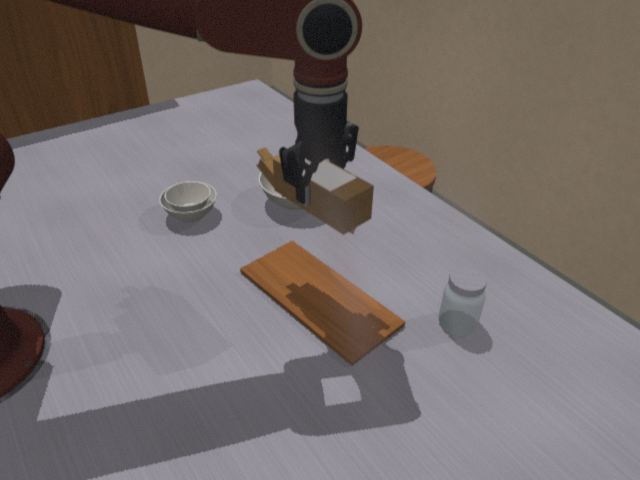

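View pics/scene8.png

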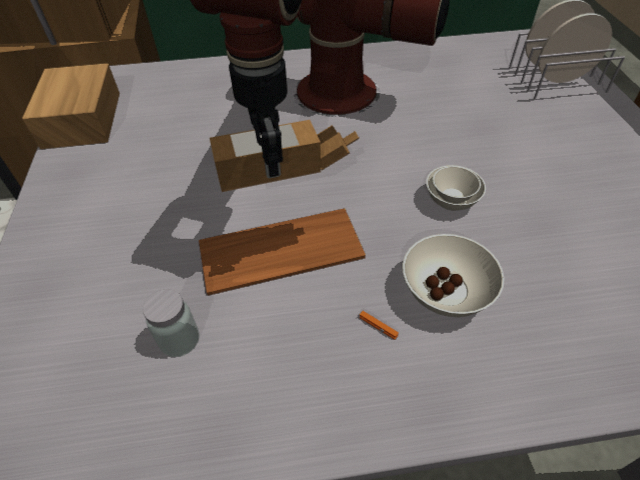

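Emit:
drive_tool --moves '[0, 0, 0, 0, 0, -0.05, 1, 0, 0, 0, 0, 0, -0.05, 1, 0, 0, 0, 0, 0, -0.05, 1, 0, 0, 0, 0, 0, -0.03, 1, 0, 0, 0, 0, 0, -0.01, 1]'

```text
t: 12.1
tool_pos: [0.5316, -0.1926, 0.0209]
tool_rot: [-2.066, -2.361, 0.003]
contact_force: [-22.4, 11.0, 44.9]
opening: 0.0599
```

Emit:
drive_tool --moves '[0, 0, 0, 0, 0, -0.002, 1, 0, 0, 0, 0, 0, -0.001, 1, 0, 0, 0, 0, 0, 0, 1, 0, 0, 0, 0, 0, 0, 1, 0, 0, 0, 0, 0, 0, 1]'

```text
t: 12.72
tool_pos: [0.534, -0.1938, 0.0211]
tool_rot: [2.067, 2.362, 0.001]
contact_force: [-3.7, 2.8, 5.5]
opening: 0.0597
```

Emit:
drive_tool --moves '[0, 0, 0, 0, 0, 0.001, 0.5, 0, 0, 0, 0, 0, 0, 0, 0, 0, 0, 0, 0, 0, 0, 0, 0, 0, 0, 0, 0, 0, 0, 0, 0, 0, 0, 0, 0]'

```text
t: 13.35
tool_pos: [0.5322, -0.1932, 0.0182]
tool_rot: [2.071, 2.363, 0.0]
contact_force: [-0.1, -0.5, -0.3]
opening: 0.0856
```

Emit:
drive_tool --moves '[0, 0, 0, 0, 0, 0.02, 0, 0, 0, 0, 0, 0, 0.04, 0, 0, 0, 0, 0, 0, 0.05, 0, 0, 0, 0, 0, 0, 0.05, 0, 0, 0, 0, 0, 0, 0.03, 0]'

```text
t: 13.98
tool_pos: [0.5333, -0.1937, 0.2136]
tool_rot: [2.067, 2.358, 0.002]
contact_force: [-0.2, 0.1, -1.0]
opening: 0.0853
```

Run:
```python
from h import *
C=cam('wrist');cv2.imwrite('pics/w9.png',ctrl.get_image('wrist')[:,:,::-1]);print(ctrl.get_obs()['tool_pos'])
a=ctrl.get_image('side')[:,:,::-1];cv2.imwrite('pics/s9.png',cv2.resize(a[180:380,200:440],None,fx=3,fy=3))
a=ctrl.get_image('scene')[:,:,::-1];cv2.imwrite('pics/c9.png',cv2.resize(a[165:310,180:390],None,fx=3.5,fy=3.5))
```

```text
[ 0.53499186 -0.19453586  0.21768342]
```

View pics/w9.png

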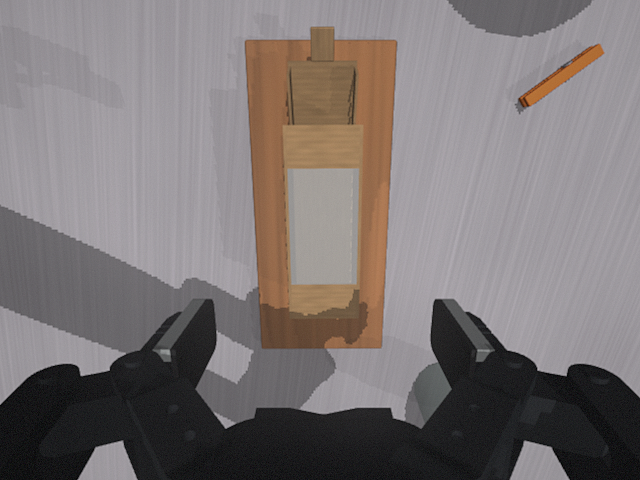

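View pics/s9.png

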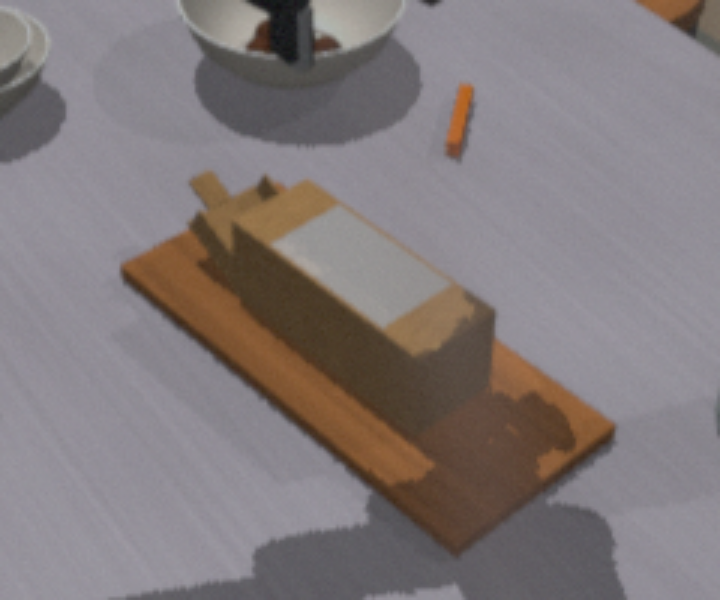

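View pics/c9.png

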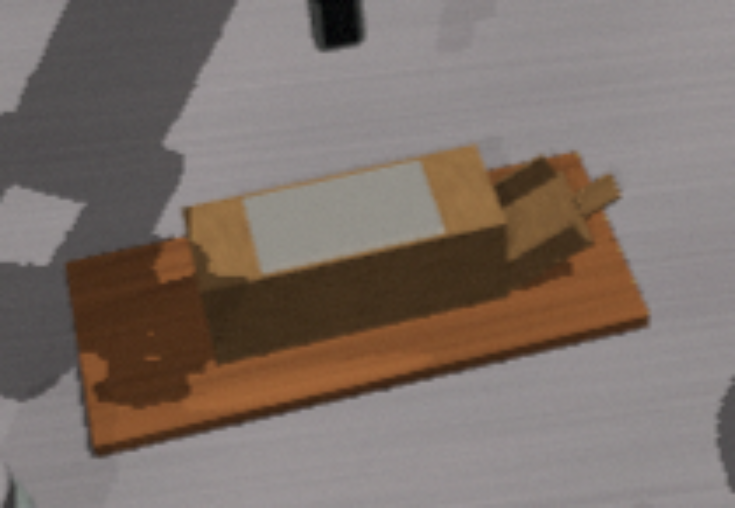

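The carton is central on its board, and no nuts show through the window. Next I'll go round to the spout side with shut fingers and push it closed.

Emit:
drive_tool --moves '[0, 0, 0, -0.006, 0.045, 0, 1, 0, 0, 0, -0.006, 0.045, 0, 1, 0, 0, 0, -0.006, 0.045, 0, 1, 0, 0, 0, -0.006, 0.045, -0.02, 1, 0, 0, 0, 0, 0.003, -0.05, 1]'

```text
t: 14.75
tool_pos: [0.509, -0.0079, 0.139]
tool_rot: [2.064, 2.364, 0.004]
contact_force: [1.0, 0.5, -1.2]
opening: 0.0003
```

Emit:
drive_tool --moves '[0, 0, 0, 0, 0, -0.04, 1, 0, 0, 0, 0, 0, -0.04, 1, 0, 0, 0, 0, 0, -0.02, 1, 0, 0, 0, 0, 0, -0.01, 1, 0, 0, 0, 0, 0, 0, 1]'

```text
t: 15.38
tool_pos: [0.5072, -0.01, 0.0273]
tool_rot: [-2.069, -2.361, 0.002]
contact_force: [-0.3, -0.4, -0.1]
opening: -0.0001
```

Run:
```python
from h import *
print(ctrl.get_obs()['tool_pos'],ctrl.get_obs()['contact_force'])
a=ctrl.get_image('side')[:,:,::-1];cv2.imwrite('pics/s10.png',cv2.resize(a[130:330,180:420],None,fx=3,fy=3))
```

```text
[ 0.50719617 -0.00998788  0.02725009] [-0.27070756 -0.43073911 -0.11973846]
```

View pics/s10.png

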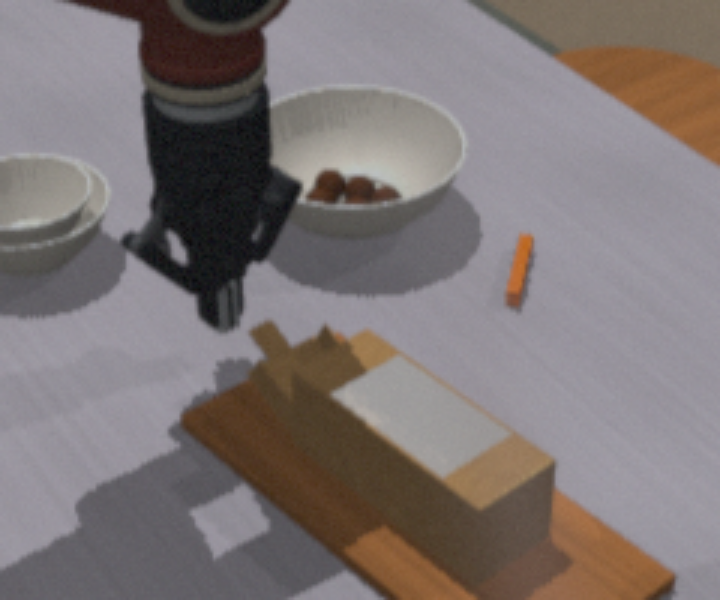

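Emit:
drive_tool --moves '[0, 0, 0, 0.0015, -0.0109, 0.008, 1, 0, 0, 0, 0.0015, -0.0109, 0, 1, 0, 0, 0, 0.0015, -0.0109, 0, 1, 0, 0, 0, 0.0015, -0.0109, 0, 1, 0, 0, 0, 0.0015, -0.0109, 0, 1]'

```text
t: 16.05
tool_pos: [0.5158, -0.0653, 0.0363]
tool_rot: [-2.071, -2.362, -0.001]
contact_force: [0.5, 2.0, 1.9]
opening: -0.0002
```

Run:
```python
from h import *
print(ctrl.get_obs()['tool_pos'],ctrl.get_obs()['contact_force'])
a=ctrl.get_image('side')[:,:,::-1];cv2.imwrite('pics/s11.png',cv2.resize(a[130:330,180:420],None,fx=3,fy=3))
```

```text
[ 0.51576445 -0.06531785  0.03634968] [0.5215375  1.97804893 1.85573987]
```

View pics/s11.png

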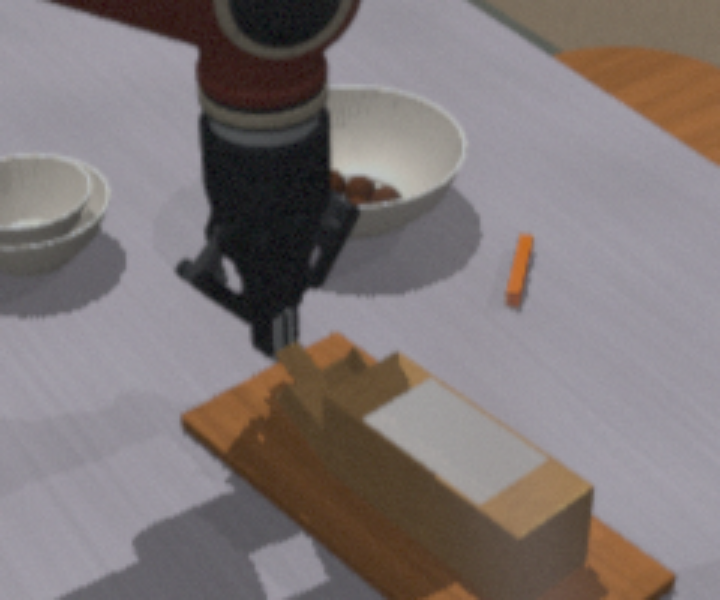

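The carton slid instead of the spout closing: a flat push jams by friction at this angle. I'll measure the carton, then push with the finger sliding upward so friction helps.

Run:
```python
from h import *
D=cam('side')
def q(off,pts):
    P=np.array([pl(D,(p[0]/3+off[0],p[1]/3+off[1]),.072) for p in pts]);v=(P[1]+P[2]-P[0]-P[3]);print(P.mean(0),'yaw',np.degrees(np.arctan2(v[1],v[0])),np.linalg.norm(v)/2)
q((180,130),[(516,538),(323,400),(403,355),(592,488)])
q((200,180),[(412,355),(235,224),(308,181),(494,310)])
q((180,130),[(478,508),(292,375),(368,331),(554,462)])
# board corners in side: (241,272?),(350,355)
for p in[(241,270),(292,243),(403,323),(350,355)]:print(pl(D,p,.012))
```

```text
[ 0.5383294  -0.22910699  0.072     ] yaw 98.44837866469607 0.15449072165432062
[ 0.53496154 -0.1983155   0.072     ] yaw 98.13300988651243 0.1532650238226044
[ 0.53454495 -0.19950839  0.072     ] yaw 98.40696912968696 0.15598870655452332
[ 0.44926187 -0.06430375  0.012     ]
[ 0.57269269 -0.04925878  0.012     ]
[ 0.61141206 -0.3383235   0.012     ]
[ 0.49460893 -0.3424327   0.012     ]
```

Emit:
drive_tool --moves '[0, 0, 0, -0.0011, 0.0079, 0, 1, 0, 0, 0, 0, 0, -0.0175, 1, 0, 0, 0, 0, 0, 0, 1, 0, 0, 0, 0.0007, -0.0055, 0.002, 1, 0, 0, 0, 0.0005, -0.004, 0.01, 1]'

```text
t: 16.73
tool_pos: [0.5155, -0.0665, 0.0308]
tool_rot: [-2.07, -2.362, 0.001]
contact_force: [-0.3, 0.1, -0.1]
opening: -0.0
```

Emit:
drive_tool --moves '[0, 0, 0, 0.0005, -0.004, 0.01, 1, 0, 0, 0, 0.0005, -0.004, 0.009, 1, 0, 0, 0, 0.0007, -0.0055, 0.007, 1, 0, 0, 0, 0.0007, -0.0055, 0.006, 1, 0, 0, 0, 0.0008, -0.0062, 0.005, 1]'

```text
t: 17.35
tool_pos: [0.519, -0.0918, 0.0682]
tool_rot: [2.071, 2.363, 0.0]
contact_force: [0.3, 0.0, -0.2]
opening: -0.0002
```

Run:
```python
from h import *
print(ctrl.get_obs()['tool_pos'],ctrl.get_obs()['contact_force'])
a=ctrl.get_image('side')[:,:,::-1];cv2.imwrite('pics/s12.png',cv2.resize(a[130:330,180:420],None,fx=3,fy=3))
```

```text
[ 0.5190463  -0.09182608  0.06821904] [ 0.31627148  0.02418484 -0.20995385]
```

View pics/s12.png

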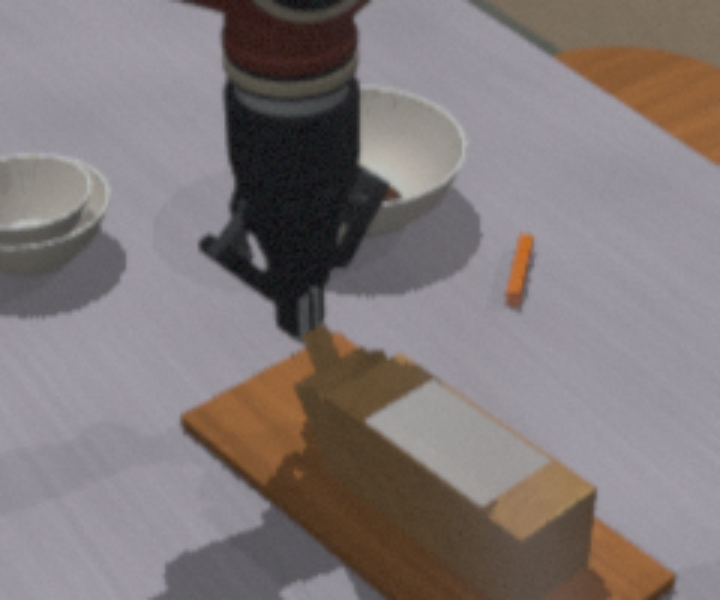

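The upward push works: the spout is now about half shut. I'll continue mostly horizontally.

Emit:
drive_tool --moves '[0, 0, 0, 0.0009, -0.0069, 0.004, 1, 0, 0, 0, 0.0009, -0.0069, 0.003, 1, 0, 0, 0, 0.0009, -0.0069, 0.002, 1, 0, 0, 0, 0.0009, -0.0069, 0.001, 1, 0, 0, 0, 0.0009, -0.0069, 0, 1]'

```text
t: 18.02
tool_pos: [0.5236, -0.1265, 0.0778]
tool_rot: [2.071, 2.363, 0.0]
contact_force: [0.2, -0.5, -0.3]
opening: -0.0003
```

Run:
```python
from h import *
print(ctrl.get_obs()['tool_pos'],ctrl.get_obs()['contact_force'])
a=ctrl.get_image('side')[:,:,::-1];cv2.imwrite('pics/s13.png',cv2.resize(a[130:330,180:420],None,fx=3,fy=3))
```

```text
[ 0.52355366 -0.12646294  0.07782277] [ 0.19126327 -0.54958455 -0.26014416]
```

View pics/s13.png

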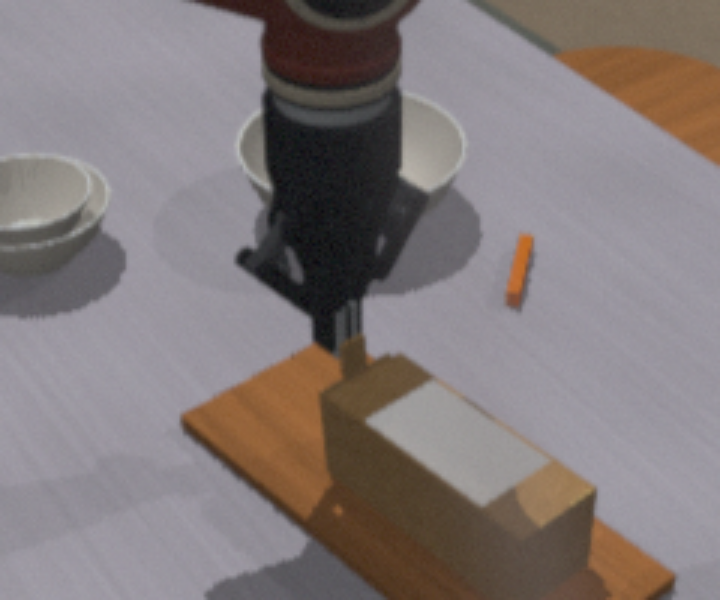

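Emit:
drive_tool --moves '[0, 0, 0, 0.0003, -0.0025, 0, 1, 0, 0, 0, 0.0003, -0.002, 0, 1, 0, 0, 0, 0.0003, -0.002, 0, 1, 0, 0, 0, 0.0001, -0.001, 0, 1, 0, 0, 0, 0, 0, 0, 1]'

```text
t: 18.7
tool_pos: [0.5245, -0.1334, 0.0778]
tool_rot: [-2.071, -2.363, -0.0]
contact_force: [-0.1, -0.2, -0.5]
opening: -0.0001
```

Run:
```python
from h import *
print(ctrl.get_obs()['tool_pos'],ctrl.get_obs()['contact_force'])
```

```text
[ 0.52446704 -0.13341619  0.0778012 ] [-0.14707358 -0.23683021 -0.47452837]
```

Emit:
drive_tool --moves '[0, 0, 0, 0.0003, -0.002, 0, 1, 0, 0, 0, 0.0003, -0.002, 0, 1, 0, 0, 0, 0.0003, -0.002, 0, 1, 0, 0, 0, 0, 0, 0, 1, 0, 0, 0, 0, 0, 0, 1]'

```text
t: 19.32
tool_pos: [0.5254, -0.1396, 0.0778]
tool_rot: [2.071, 2.362, -0.0]
contact_force: [0.4, 0.4, 0.1]
opening: 0.0001
```

Emit:
drive_tool --moves '[0, 0, 0, 0.0003, -0.002, 0, 1, 0, 0, 0, 0.0003, -0.002, 0, 1, 0, 0, 0, 0, 0, 0, 1, 0, 0, 0, 0, 0, 0, 1, 0, 0, 0, 0, 0, 0, 1]'

```text
t: 19.95
tool_pos: [0.526, -0.1436, 0.0779]
tool_rot: [2.07, 2.362, -0.0]
contact_force: [-0.5, -0.4, 0.3]
opening: -0.0001
```

Run:
```python
from h import *
print(ctrl.get_obs()['tool_pos'],ctrl.get_obs()['contact_force'])
a=ctrl.get_image('side')[:,:,::-1];cv2.imwrite('pics/s14.png',cv2.resize(a[130:330,180:420],None,fx=3,fy=3))
```

```text
[ 0.52600694 -0.1436209   0.0778546 ] [-0.45142059 -0.44328095  0.27432322]
```

View pics/s14.png

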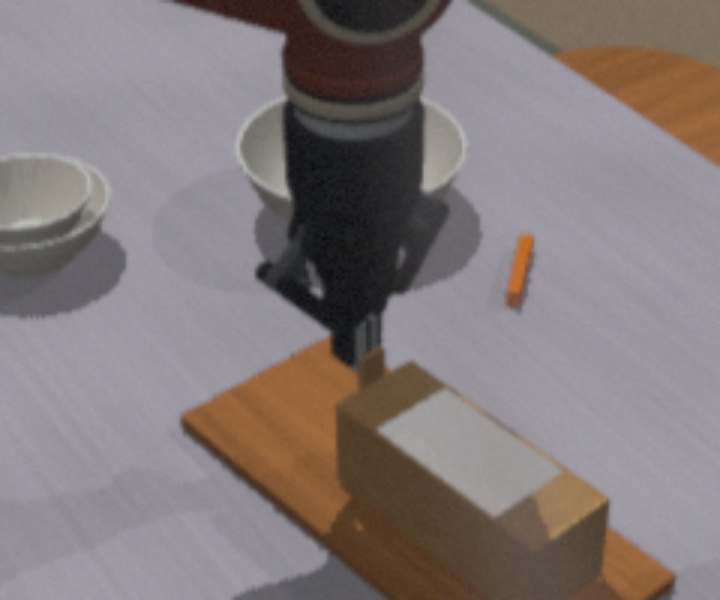

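The spout is shut, and the carton has slid about 40 mm. I'll back off, look, and regrip to recentre it.

Emit:
drive_tool --moves '[0, 0, 0, -0.003, 0.025, 0, 1, 0, 0, 0, 0, 0, 0.06, 1, 0, 0, 0, 0.003, -0.02, 0.06, 0.5, 0, 0, 0, 0.007, -0.05, 0.02, 0, 0, 0, 0, 0.006, -0.049, 0, 0]'

```text
t: 20.62
tool_pos: [0.5407, -0.2392, 0.2211]
tool_rot: [2.065, 2.358, 0.002]
contact_force: [-0.2, -0.1, -0.6]
opening: 0.0542
```

Run:
```python
from h import *
ctrl.get_image('scene')
print(ctrl.get_obs()['tool_pos'],ctrl.get_obs()['contact_force'])
C=cam('wrist');cv2.imwrite('pics/w15.png',ctrl.get_image('wrist')[:,:,::-1])
a=ctrl.get_image('side')[:,:,::-1];cv2.imwrite('pics/s15.png',cv2.resize(a[180:380,200:440],None,fx=3,fy=3))
```

```text
[ 0.53985817 -0.24438193  0.21924015] [-2.8926167  -2.97241569  0.1344    ]
```

View pics/w15.png

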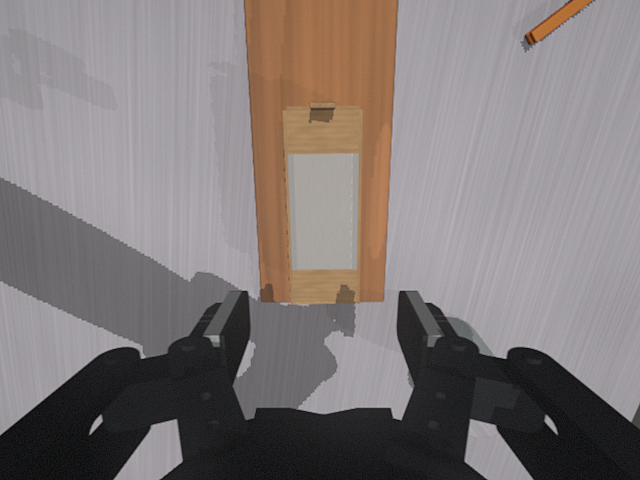

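View pics/s15.png

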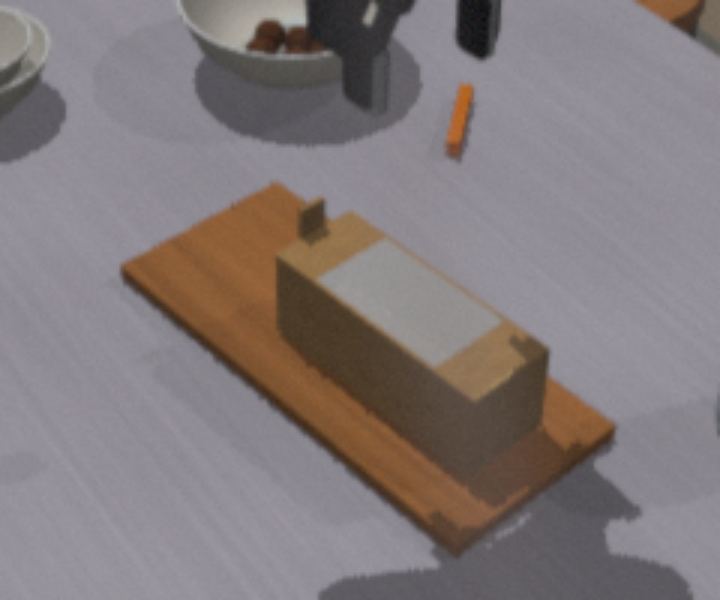

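The tab stands upright at (312,215) in the side crop, so the spout is shut. The carton is about 45 mm toward the board's far end. Measuring before the regrip.

Run:
```python
from h import *
o=ctrl.get_obs();print(o['tool_pos'],o['opening'])
C=cam('wrist');D=cam('side')
P=np.array([pl(C,p,.072) for p in[(290,303),(283,109),(362,109),(359,302)]]);v=(P[1]+P[2]-P[0]-P[3]);print(P.mean(0),'yaw',np.degrees(np.arctan2(v[1],v[0])),np.linalg.norm(v)/2)
k=lambda p:(p[0]/3+200,p[1]/3+180)
P=np.array([pl(D,k(p),.072) for p in[(472,402),(277,258),(350,212),(549,349)]]);v=(P[1]+P[2]-P[0]-P[3]);print(P.mean(0),'yaw',np.degrees(np.arctan2(v[1],v[0])),np.linalg.norm(v)/2)
```

```text
[ 0.53885845 -0.23905314  0.21714448] 0.07563479594005221
[ 0.5384036  -0.22945451  0.072     ] yaw 97.98656041563417 0.15783587250290387
[ 0.53970589 -0.23989463  0.072     ] yaw 98.3203508836575 0.15768933832114548
```

Emit:
drive_tool --moves '[0, 0, 0, 0, 0, -0.05, 0, 0, 0, 0, 0, 0, -0.05, 0, 0, 0, 0, 0, 0, -0.05, 0, 0, 0, 0, 0, 0, -0.03, 0, 0, 0, 0, 0, 0, -0.014, 0]'

```text
t: 21.4
tool_pos: [0.5374, -0.2352, 0.0204]
tool_rot: [-2.067, -2.36, 0.001]
contact_force: [-0.2, 0.1, 0.3]
opening: 0.0854
```

Emit:
drive_tool --moves '[0, 0, 0, 0, 0, 0, 0.5, 0, 0, 0, 0, 0, 0, 1, 0, 0, 0, 0, 0, 0, 1, 0, 0, 0, 0, 0, 0, 1, 0, 0, 0, 0, 0, 0, 1]' --newtons 25

```text
t: 22.02
tool_pos: [0.5397, -0.2375, 0.0243]
tool_rot: [2.069, 2.361, 0.001]
contact_force: [0.1, 2.0, 4.0]
opening: 0.0596
```

Emit:
drive_tool --moves '[0, 0, 0, 0, 0, 0.01, 1, 0, 0, 0, -0.002, 0.014, 0, 1, 0, 0, 0, -0.002, 0.014, 0, 1, 0, 0, 0, -0.002, 0.014, 0, 1, 0, 0, 0, 0, 0, -0.004, 1]'

```text
t: 22.65
tool_pos: [0.5327, -0.1937, 0.0287]
tool_rot: [-2.068, -2.364, 0.0]
contact_force: [0.2, 0.9, -2.6]
opening: 0.0599
```

Emit:
drive_tool --moves '[0, 0, 0, 0, 0, -0.003, 1, 0, 0, 0, 0, 0, -0.002, 1, 0, 0, 0, 0, 0, 0, 1, 0, 0, 0, 0, 0, 0, 0.5, 0, 0, 0, 0, 0, 0, 0]'

```text
t: 23.28
tool_pos: [0.5333, -0.1956, 0.0243]
tool_rot: [2.07, 2.362, 0.0]
contact_force: [0.8, -0.3, -0.3]
opening: 0.0759
```

Emit:
drive_tool --moves '[0, 0, 0, 0, 0, 0, 0, 0, 0, 0, 0, 0, 0, 0, 0, 0, 0, 0, 0, 0.02, 0, 0, 0, 0, 0, 0, 0.06, 0, 0, 0, 0, 0, 0, 0.06, 0]'

```text
t: 23.9
tool_pos: [0.5327, -0.1951, 0.1667]
tool_rot: [2.07, 2.362, 0.0]
contact_force: [0.5, -0.0, 0.3]
opening: 0.0853
```

Emit:
drive_tool --moves '[0, 0, 0, 0, 0, 0.06, 0, 0, 0, 0, -0.03, -0.03, 0.02, 0, 0, 0, 0, -0.04, -0.03, 0, 0, 0, 0, 0, 0, 0, 0, 0, 0, 0, 0, 0, 0, 0, 0]'

```text
t: 24.52
tool_pos: [0.4631, -0.2551, 0.2451]
tool_rot: [2.07, 2.361, 0.001]
contact_force: [0.3, 0.7, -0.3]
opening: 0.0858
```

Run:
```python
from h import *
C=cam('wrist');cv2.imwrite('pics/w16.png',ctrl.get_image('wrist')[:,:,::-1])
a=ctrl.get_image('side')[:,:,::-1];cv2.imwrite('pics/s16.png',cv2.resize(a[150:390,150:450],None,fx=2.6,fy=2.5))
a=ctrl.get_image('scene')[:,:,::-1];cv2.imwrite('pics/c16.png',a)
```

```text
(no output)
```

View pics/c16.png

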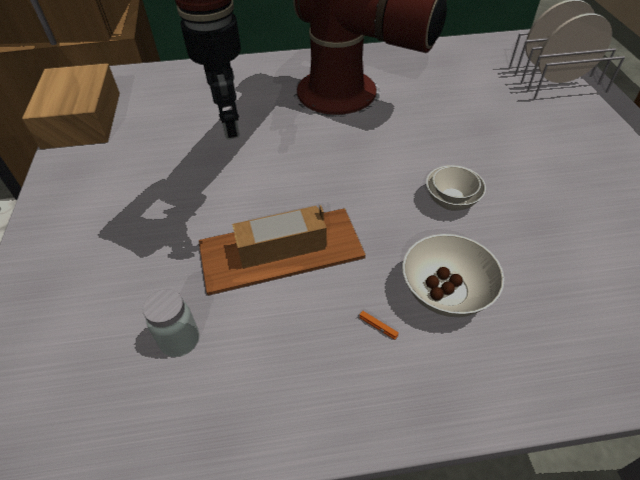

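View pics/s16.png

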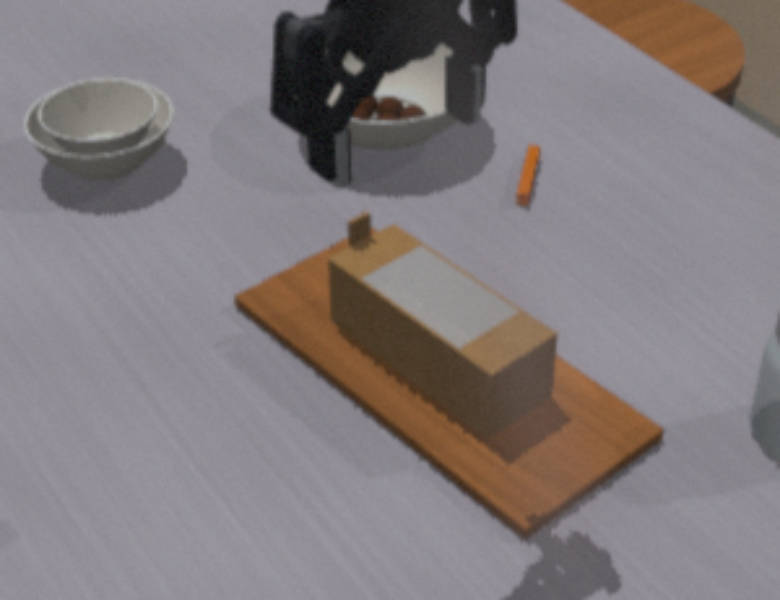

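View pics/w16.png

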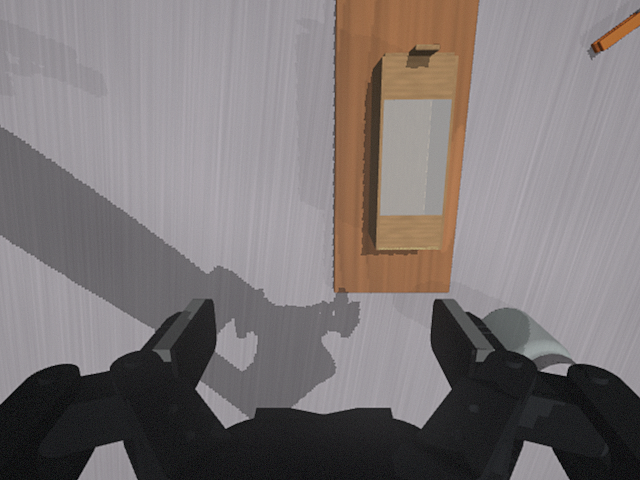

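Everything is in place in all three views. As a last check I'll measure the spout angle, using the tab tip against the carton's end edge.

Run:
```python
from h import *
a=cv2.imread('pics/c16.png');cv2.imwrite('pics/c17.png',cv2.resize(a[190:280,220:370],None,fx=5,fy=5,interpolation=cv2.INTER_CUBIC))
a=ctrl.get_image('side')[:,:,::-1];cv2.imwrite('pics/s17.png',cv2.resize(a[220:340,260:380],None,fx=5,fy=5,interpolation=cv2.INTER_CUBIC))
```

```text
(no output)
```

View pics/c17.png

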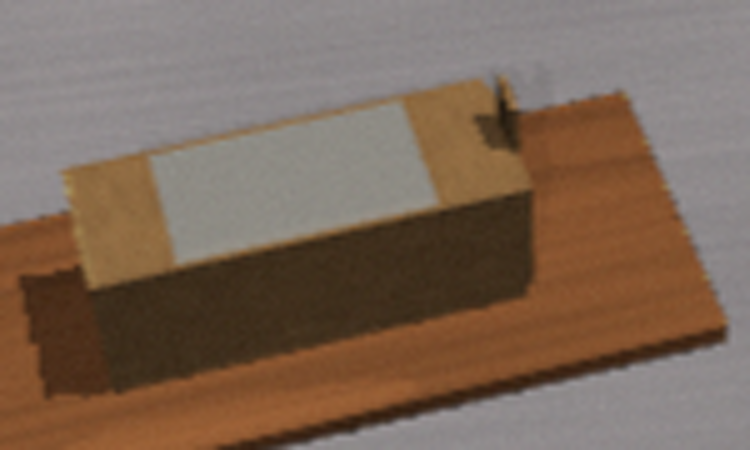

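View pics/s17.png

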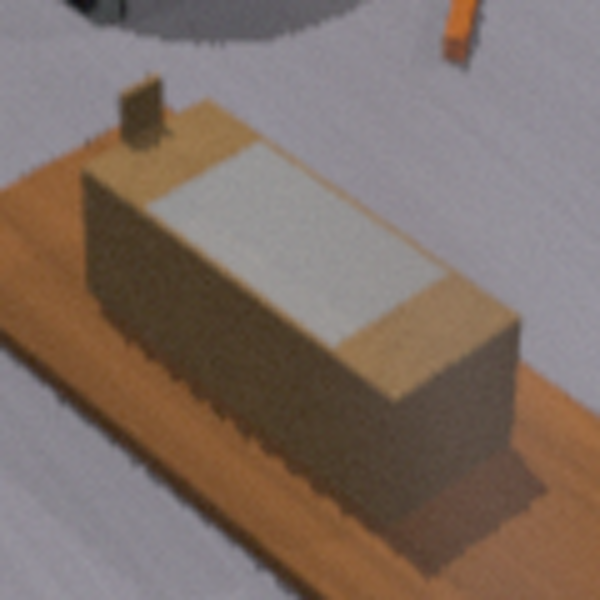

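Run:
```python
from h import *
S=cam('scene');D=cam('side')
f=lambda p:(p[0]/5+220,p[1]/5+190);g=lambda p:(p[0]/5+260,p[1]/5+220)
print('tip',tri(S,f((506,88)),D,g((140,85))))
a=np.array([tri(S,f(p),D,g(q))[0] for p,q in[((482,78),(207,99)),((530,188),(84,174))]]);print(a)
for n,C,k,t,pts in(('S',S,f,(506,88),[(482,78),(530,188),(90,290),(65,170)]),('D',D,g,(140,85),[(207,99),(84,174),(397,402),(520,320)])):
    P=np.array([pl(C,k(p),.072) for p in pts]);c=P.mean(0);e=(P[0]+P[1])/2;u=e-c;u/=np.linalg.norm(u);T=pl(C,k(t),.093)
    d=(T-e)@u;print(n,c,'tip beyond end mm',1e3*d,'angle',(d-.002)/.078)
```

```text
tip (array([ 0.52313671, -0.11324054,  0.09163603]), np.float64(0.003290666234879797))
[[ 0.53270523 -0.12954281  0.09921223]
 [ 0.51501989 -0.09781483  0.03594292]]
S [ 0.53613038 -0.19189057  0.072     ] tip beyond end mm 1.076915033668828 angle -0.011834422645271436
D [ 0.53358051 -0.19895215  0.072     ] tip beyond end mm 3.6236946481501766 angle 0.020816598053207392
```

```bash
python3 -c "
from station import ctrl
print(ctrl.finish_job())"
```

```text
the job is handed in; nothing more can be done
None
```

The job is handed in, at about 25 s of the 72 s allowed. No verdict came back.

I hooked the tab and swung the spout out to its stop. I then gripped the carton across its width and tipped it 40° over the large bowl. I set the carton back on its board and pushed the spout shut.

**Last checks before handing in:**
- **Spout:** about -0.01 rad from the scene camera and +0.02 rad from the side camera, against the 0.12 limit.
- **Carton:** flat on its board and a few mm from the board's middle by both cameras. Yaw was about 98°, with the board at about 97.5°.
- **Nuts:** all five are visible in the large bowl.
- **Bowl and bystanders:** the large bowl, small bowls, jar and peg look unmoved in the scene view; I did not re-measure them.
- **Gripper:** open and clear of everything.

**What went wrong or disagreed:**
- **First closing push jammed:** it slid the carton about 30 mm along the board. An upward-sliding push closed the spout, but the final push added about 10 mm more. I regripped the carton and moved it back to the middle.
- **Force spike:** setting the carton down after the pour, the wrist force briefly read about 50 N in total (45 N vertical). That is under the 120 N wrist limit. The 40 N limit covers the arm and the gripper's body; I believe this load went through the gripped carton, but I could not confirm it.
- **Camera disagreement:** the views differed by about 4–7 mm in y, and up to 10 mm when the arm was still settling, so I worked from values between them.

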